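# Knock the flow cell's lock pin home

## Robot

A 6-joint arm with a two-finger parallel gripper is mounted at the origin on the work surface. World frame = base frame: x ahead of the robot, y to its left, z up, the work surface at z = 0. Lengths are in m, angles in rad, forces in N, time in s.
With the tool pointing down it reaches from about 0.375 to 0.9 m from the base axis. Payload 3.1 kg.
Tool frame: the origin (TCP) lies between the finger pads; the fingertips stand 17 mm ahead of it and the grasp point (between the pads) lies 2 mm behind it (robot.nose_length is the distance from the TCP to the fingertips, in m); z points along the fingers, y is the line along which they close (so a half turn about z gives the same grasp; the last joint's range is limited). The gripper opens to 87 mm and grips with 3 to 60 N. Pads are 19 mm wide; open, the fingers measure 117 mm over their backs; the gripper's body (75 mm by 190 mm) begins 51 mm behind the grasp point.
Start: joints at [1.002, 0.527, 1.433, -0, 1.181, -0.178], TCP at [0.238, 0.578, 0.24] pointing down, gripper open.
Joint ranges: [-3.08, 3.08], [-0.75, 2.2], [0.22, 2.44], [-1.43, 4.57], [0, 2.65], [-2.85, 2.85]. Speed limits (rad/s): [2.79, 2.79, 3.14, 3.14, 3.14, 3.14].

## Interface

Orientations are given as a unit quaternion [x, y, z, w].
In Python, from rig import robot, cams gives the robot as it stands.
- The arm moves only by the shell command python3 -m pendant 'ROWS' [FORCE]. ROWS is JSON, a list of rows, each an object with "jaw": the opening, from 0 (shut) to 1 (fully open); "linear": the shift along the tool's x, y, z in cm, a list of three; "twist": the turn about the tool's z in degrees. A call has 1 to 12 rows; each row shifts and turns the commanded pose from where the row before left it, along the tool's axes as they then stand; what a row does not reach is not made up. A row lasts 1/12 s, in which the tool goes at most 41.7 mm and 7.16 degrees, less where a joint would pass 70% of its speed; a pose out of reach is approached as far as the arm can. A call is refused whole if a number of a shift passes 4.17 or a number of a turn 7.16, either way. A call with a gripper value outside its range is refused whole. The fingers move at their own pace and stop on an object; FORCE is the grip in N (left out, the last holds). Time passes only in rows, so rows that do not move let the fingers close. It gives the time, the measured TCP pose, the force, the opening and the grip force at its end, in the units of the state.
- robot.get_obs(): the state, without advancing time (a new reading comes with each control period).
- cams.camera(name): name is "side" or "top" or "wrist"; returns a dict with "color" (480x640x3 uint8, blue, green, red), "depth" (480x640 float32, m along the optical axis (not along the pixel's ray), 0 where there is no reading), "fov_y" (degrees; the focal length in pixels is half the picture's height over the tangent of half this angle, whatever the lens; pixels are square), "cx", "cy" (the principal point, pixels), "view" (4x4, takes a point from world to camera coordinates). Camera axes: x right, y down, z forward; pixel columns grow to the right and rows downward; lengths in m; the calibration is good to about 2 mm. A picture is of the moment at which its call begins.
- robot.hand_in(): hands the job in; it is judged then, once.
The state is a dict: "time": time; "q": joint angles; "joint_velocities": joint speeds; "joint_torque": joint torques, N m; "position": TCP position; "tool_rot": TCP orientation; "ft_force": force on the tool from outside, world axes, zero at the start; "moment": the same for the moment, N m; "grip_width": finger opening in m; "grip_force": force on a finger pad.
Only numpy, scipy, OpenCV 4.12 (cv2) and the standard library are available. Lean on these libraries where they do the work, as an engineer would, in place of code of your own. Each camera call takes 0.05 s, during which the arm holds its last target. There are 200 camera calls.

## Task

Take the mallet and knock the sprung lock pin on the square flow cell fully down with it; keep the gripper itself off that pin and leave the same sort of pin on the round cell standing. Then lower the mallet back onto the bench, letting go only once it rests there.

Things in the scene. Friction and masses are not known exactly. Their poses are not given: they have to be found in the camera images.
- mallet_grip (a point): Grip point, mid-section of the mallet's wooden handle, which is level 35 mm above the bench as the mallet stands on a face of its head. Own x points along the handle to the head, z up. Head: upright black cylinder, 44 mm diameter, 70 high, axis 58 mm ahead of this point; striking face (underside) 35 mm below it. Handle flat-sided, 22 wide, 26 high, butt 92 mm behind. 350 g, mostly head.
- lock_pin_top (a point): Centre of the top of the steel lock pin in the middle of the square flow cell (bolted aluminium and white plates, 110 x 110 mm, 54 high, corner bolts to 60, fixed). Pin head 26 mm diameter, 7 thick. Top 84 mm above the bench fully up, 69 fully down, when the head sits on its collar (34 mm diameter, top at 62). z up, x and y along the cell's sides.
- lock_pin (a joint): Travel of the lock pin in m: 0 fully up, 0.015 fully down; it starts between 0 and 0.003. It needs about 6 to 8 N to move (friction 6 N, a light spring of 100 N/m) and stays where it is driven.
- relief_pin_top (a point): Centre of the top of the round cell's pin, which looks and feels the same as the lock pin (top 84 mm above the bench when fully up) and must stay up. The round cell is an aluminium flanged drum, 110 mm diameter, 54 high, six bolts to 60, fixed. The cells stand left and right of the mallet, either way round.

How it is judged:
By the outcome, as a careful person would: the job done as asked, in the order asked, and still so for the second after the job is handed in, with the robot touching nothing.
It also fails if it takes over 45 s, if anything falls off the work surface, if the arm or the gripper's body presses on something with over 40 N, if the wrist force passes 120 N, or if a joint passes its speed limit or range.

## Working session

There is one attempt and no reset: what is moved stays moved. The work goes in short steps, Python scripts to look and compute and a shell command to move; the robot and the scene stay as the last step left them, time stands still between calls to the robot, and variables do not carry over. Pictures are saved under pics/ and viewed, at most 10 in all, crops included, and the job is handed in when it is done.

```bash
mkdir -p pics; cat > h.py <<'E'
import numpy as np, cv2
from rig import robot, cams
def grab(n,f):
    c=cams.camera(n); cv2.imwrite(f'pics/{f}.png',c['color']); np.savez(f'{f}.npz',**c); return c
def P(c,u,v,z=None):
    f=240/np.tan(np.radians(float(c['fov_y']))/2); T=np.linalg.inv(c['view'])
    r=T[:3,:3]@np.array([(u-c['cx'])/f,(v-c['cy'])/f,1]); o=T[:3,3]
    if z is None: return o+r*c['depth'][int(round(v)),int(round(u))]
    return o+r*(z-o[2])/r[2]
E
python3 - <<'E'
from h import *
grab('top','t1');grab('side','s1');o=robot.get_obs();print(o)
E
```

```text
{'time': 0.1, 'q': array([ 1.00149760e+00,  5.28370318e-01,  1.43377307e+00, -1.43917087e-05,
        1.18139654e+00, -1.78480725e-01]), 'joint_velocities': array([ 0.00035234, -0.00195821, -0.00410977, -0.0002683 , -0.00053954,
        0.00038152]), 'joint_torque': array([-7.92696119e-04, -4.40986812e+01, -1.77150017e+01,  6.34558685e-02,
        5.34499018e-02, -7.41232748e-05]), 'position': array([0.237713  , 0.57735233, 0.23867158]), 'tool_rot': array([ 1.94164991e-01,  9.80968403e-01, -9.08802220e-04, -3.49415515e-04]), 'ft_force': array([ 0.2019819 , -0.14697593, -0.10080393]), 'moment': array([0.00346509, 0.06540289, 0.04086274]), 'grip_force': 0.0, 'grip_width': 0.08725824443780011}
```

View pics/t1.png

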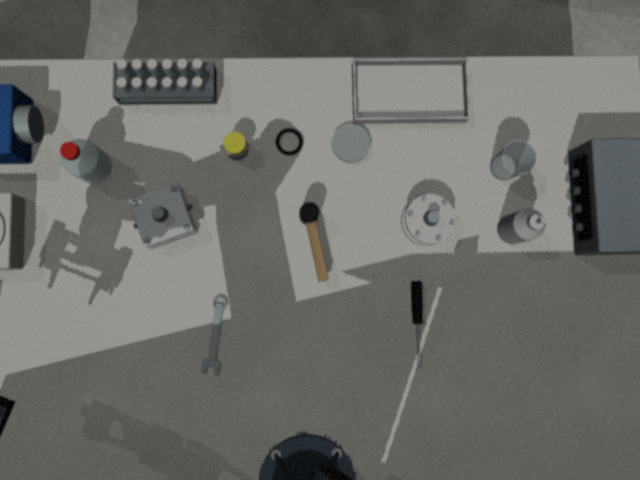

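View pics/s1.png

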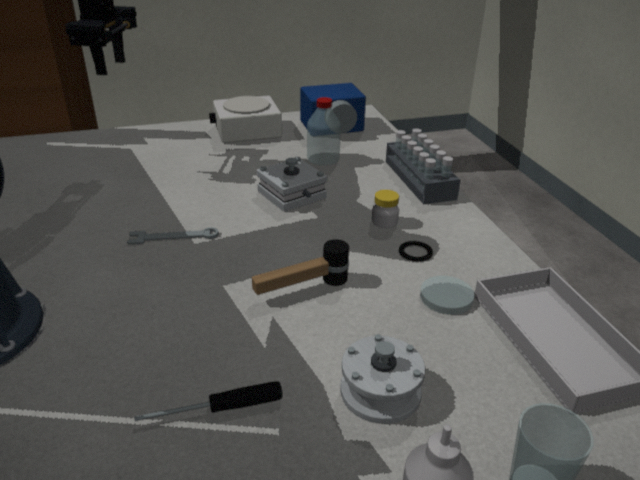

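The top view shows the mallet head at about (310,212) and its butt at (322,280). The square cell's pin is at (160,214) and the round cell's at (432,216). I'll measure these next.

```bash
python3 - <<'E'
from h import *
np.set_printoptions(precision=4,suppress=True)
c=dict(np.load('t1.npz'))
for n,u,v,z in [('head',310,212,.07),('butt',322,280,.048),('mid',317,250,.048),('sq',160,214,.083),('rnd',432,216,.084)]:
    print(n,P(c,u,v,z),P(c,u,v))
im=c['color']
a=cv2.resize(im[190:295,270:360],None,fx=5,fy=5,interpolation=2)
b=cv2.resize(im[170:260,120:210],None,fx=5,fy=5,interpolation=2)
b=cv2.copyMakeBorder(b,0,a.shape[0]-b.shape[0],0,0,0)
d=np.hstack([a,b]); cv2.imwrite('pics/c1.png',cv2.resize(d,(800,int(d.shape[0]*800/d.shape[1])))); print(d.shape, robot.get_obs()['tool_rot'])
E
```

```text
head [ 0.5787 -0.0154  0.07  ] [ 0.5788 -0.0154  0.0697]
butt [ 0.4345 -0.0389  0.048 ] [ 0.4345 -0.0389  0.049 ]
mid [ 0.4991 -0.0295  0.048 ] [ 0.4992 -0.0296  0.0468]
sq [0.5774 0.2983 0.083 ] [0.577  0.2975 0.0863]
rnd [ 0.5643 -0.2727  0.084 ] [ 0.5644 -0.2729  0.0833]
(525, 900, 3) [ 0.1942  0.981  -0.0009 -0.0003]
```

View pics/c1.png

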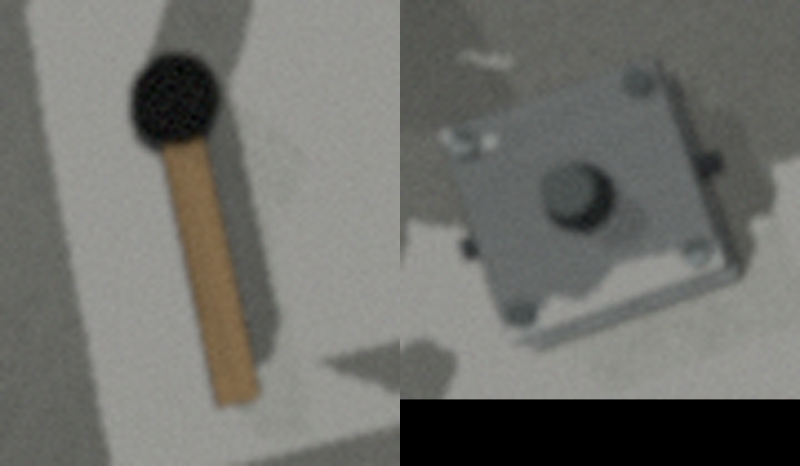

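The measurements fit the given sizes: head top at 70 mm, head-to-butt 148 mm, mallet yaw about 10°. I'll move above the handle now.

```bash
python3 -m pendant '[{"jaw":1,"linear":[0,0,0],"twist":-6.6},{"jaw":1,"linear":[0,0,0],"twist":-6.6},{"jaw":1,"linear":[0,0,0],"twist":-6.5},{"jaw":1,"linear":[0,0,0],"twist":-6.5},{"jaw":1,"linear":[0,0,0],"twist":-6.5},{"jaw":1,"linear":[-0.9,-3.2,0],"twist":0},{"jaw":1,"linear":[-0.9,-3.2,0],"twist":0},{"jaw":1,"linear":[-0.9,-3.2,0],"twist":0},{"jaw":1,"linear":[-0.9,-3.2,0],"twist":0},{"jaw":1,"linear":[-0.9,-3.2,0],"twist":0},{"jaw":1,"linear":[-0.9,-3.2,0],"twist":0},{"jaw":1,"linear":[-0.9,-3.2,0],"twist":0}]'
python3 -m pendant '[{"jaw":1,"linear":[-0.9,-3.2,0],"twist":0},{"jaw":1,"linear":[-0.9,-3.2,0],"twist":0},{"jaw":1,"linear":[-0.9,-3.2,0],"twist":0},{"jaw":1,"linear":[-0.9,-3.2,0],"twist":0},{"jaw":1,"linear":[-0.9,-3.2,0],"twist":0},{"jaw":1,"linear":[-0.9,-3.2,0],"twist":0},{"jaw":1,"linear":[-0.9,-3.2,0],"twist":0},{"jaw":1,"linear":[-0.9,-3.2,0],"twist":0}]'
python3 -m pendant '[{"jaw":1,"linear":[-0.9,-3.2,0],"twist":0},{"jaw":1,"linear":[-0.9,-3.2,0],"twist":0},{"jaw":1,"linear":[-0.9,-3.2,0],"twist":0},{"jaw":1,"linear":[-0.9,-3.2,0],"twist":0},{"jaw":1,"linear":[-0.9,-3.2,0],"twist":0},{"jaw":1,"linear":[0,0,0],"twist":0},{"jaw":1,"linear":[0,0,0],"twist":0}]'
python3 -c "
from h import *
grab('wrist','w1')"
```

```text
time: 1.1
position: [0.3402, 0.3672, 0.2393]
tool_rot: [-0.09, 0.996, -0.0, -0.0]
ft_force: [-0.2, 0.1, 0.3]
grip_width: 0.0868
grip_force: 0.0
time: 1.77
position: [0.4569, 0.1282, 0.2393]
tool_rot: [-0.09, 0.996, 0.0, -0.0]
ft_force: [0.8, -0.0, -0.1]
grip_width: 0.087
grip_force: 0.0
time: 2.35
position: [0.5301, -0.0212, 0.2391]
tool_rot: [-0.088, 0.996, 0.0, -0.0]
ft_force: [-0.1, 1.6, 0.2]
grip_width: 0.0866
grip_force: 0.0
```

View pics/w1.png

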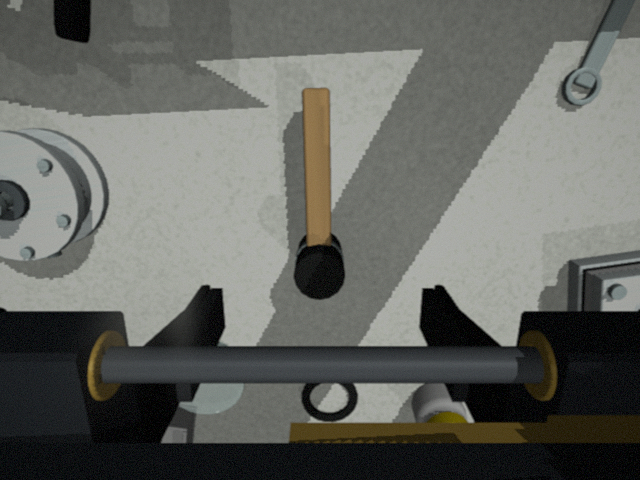

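The wrist view shows the mallet upright in the image: head top at about (319,273), butt end at (316,90), the handle meeting the head at (318,244). The fingers are roughly centred on it.

```bash
python3 - <<'E'
from h import *
np.set_printoptions(precision=4,suppress=True)
c=dict(np.load('w1.npz'))
h=P(c,319.5,274,.07);b=P(c,316,91,.048);print(h,P(c,319,273),b,P(c,316,95))
# handle axis from orange mask, by depth
m=cv2.cvtColor(c['color'],cv2.COLOR_BGR2HSV);m=(m[...,1]>90)&(m[...,0]<25);m[260:]=0
v,u=np.nonzero(m);p=np.array([P(c,x,y) for x,y in zip(u,v)]);p=p[(p[:,2]>.043)&(p[:,2]<.053)]
d=cv2.fitLine(p[:,:2].astype(np.float32),cv2.DIST_HUBER,0,.01,.01).ravel();d[:2]*=np.sign(d[0]);print(len(p),d,np.degrees(np.arctan2(d[1],d[0])))
e=d[:2]; g=b[:2]+e*100/1000; print('grasp from butt',g,'from head',h[:2]-e*.05)
o=robot.get_obs();from scipy.spatial.transform import Rotation as R
M=R.from_quat(o['tool_rot']).as_matrix();print(M[:,:2].T,M[:,:2].T@(np.r_[g,0]-np.r_[o['position'][:2],0])*100)
E
```

```text
[ 0.5754 -0.0141  0.07  ] [ 0.5741 -0.0147  0.071 ] [ 0.4333 -0.0422  0.048 ] [ 0.4362 -0.0417  0.0482]
3929 [ 0.981   0.1942  0.4916 -0.0313] 11.196566
grasp from butt [ 0.5314 -0.0228] from head [ 0.5263 -0.0238]
[[-0.9842 -0.1773  0.0016]
 [-0.1773  0.9842  0.0011]] [-0.1652 -0.3285]
```

```bash
python3 -m pendant '[{"jaw":1,"linear":[0,-0.25,1],"twist":-1},{"jaw":1,"linear":[0,0,2.5],"twist":0},{"jaw":1,"linear":[0,0,2.5],"twist":0},{"jaw":1,"linear":[0,0,2.5],"twist":0},{"jaw":1,"linear":[0,0,2.5],"twist":0},{"jaw":1,"linear":[0,0,2.5],"twist":0},{"jaw":1,"linear":[0,0,2.5],"twist":0},{"jaw":1,"linear":[0,0,2],"twist":0},{"jaw":1,"linear":[0,0,1.5],"twist":0},{"jaw":1,"linear":[0,0,1.1],"twist":0},{"jaw":1,"linear":[0,0,0],"twist":0},{"jaw":1,"linear":[0,0,0],"twist":0}]'
python3 -m pendant '[{"jaw":0,"linear":[0,0,0],"twist":0},{"jaw":0,"linear":[0,0,0],"twist":0},{"jaw":0,"linear":[0,0,0],"twist":0},{"jaw":0,"linear":[0,0,0],"twist":0},{"jaw":0,"linear":[0,0,0],"twist":0},{"jaw":0,"linear":[0,0,0],"twist":0},{"jaw":0,"linear":[0,0,0],"twist":0},{"jaw":0,"linear":[0,0,0],"twist":0},{"jaw":0,"linear":[0,0,0],"twist":0},{"jaw":0,"linear":[0,0,0],"twist":0},{"jaw":0,"linear":[0,0,0],"twist":0},{"jaw":0,"linear":[0,0,0],"twist":0}]' 55
```

```text
time: 3.4
position: [0.5294, -0.0212, 0.0331]
tool_rot: [-0.099, 0.995, 0.0, -0.001]
ft_force: [-0.5, 0.1, 0.8]
grip_width: 0.0869
grip_force: 0.0
time: 4.4
position: [0.53, -0.0221, 0.0335]
tool_rot: [-0.099, 0.995, -0.0, -0.0]
ft_force: [-0.5, -0.6, 1.0]
grip_width: 0.0215
grip_force: 54.4
```

```bash
python3 -m pendant '[{"jaw":0,"linear":[0,0,-0.5],"twist":0},{"jaw":0,"linear":[0,0,-1],"twist":0},{"jaw":0,"linear":[0,0,-1.5],"twist":0},{"jaw":0,"linear":[0,0,-2],"twist":0},{"jaw":0,"linear":[0,0,-2],"twist":0},{"jaw":0,"linear":[0,0,-2],"twist":0},{"jaw":0,"linear":[0,0,-2],"twist":0},{"jaw":0,"linear":[0,0,-1.5],"twist":0},{"jaw":0,"linear":[0,0,-0.5],"twist":0},{"jaw":0,"linear":[0,0,0],"twist":0}]'
python3 -m pendant '[{"jaw":0,"linear":[0,1,0],"twist":0},{"jaw":0,"linear":[0,2,0],"twist":0},{"jaw":0,"linear":[0,2,0],"twist":0},{"jaw":0,"linear":[0,2,0],"twist":0},{"jaw":0,"linear":[0,2,0],"twist":0},{"jaw":0,"linear":[0,2,0],"twist":0},{"jaw":0,"linear":[0,2,0],"twist":0},{"jaw":0,"linear":[0,1,0],"twist":0},{"jaw":0,"linear":[0,0.5,0],"twist":0},{"jaw":0,"linear":[0,0,0],"twist":0},{"jaw":0,"linear":[0,0,0],"twist":0}]'
python3 -c "
from h import *
c=grab('wrist','w2');grab('side','s2');grab('top','t2')
a=cv2.imread('pics/w2.png');b=cv2.imread('pics/s2.png')[60:340,130:450]
b=cv2.resize(b,None,fx=1.25,fy=1.25);a2=cv2.resize(a,(400,300))
t=cv2.resize(cv2.imread('pics/t2.png')[160:310,120:360],(400,250))
o=np.zeros((600,800,3),np.uint8);o[:300,:400]=a2;o[:350,400:800]=b;o[350:600,400:800]=t;cv2.imwrite('pics/m2.png',o)"
```

```text
time: 5.23
position: [0.5306, -0.0221, 0.1651]
tool_rot: [-0.099, 0.995, -0.0, 0.001]
ft_force: [0.4, 0.1, -3.8]
grip_width: 0.0215
grip_force: 54.4
time: 6.15
position: [0.5016, 0.1199, 0.1631]
tool_rot: [-0.099, 0.995, -0.0, -0.0]
ft_force: [0.2, 0.5, -3.5]
grip_width: 0.0217
grip_force: 54.4
```

View pics/m2.png

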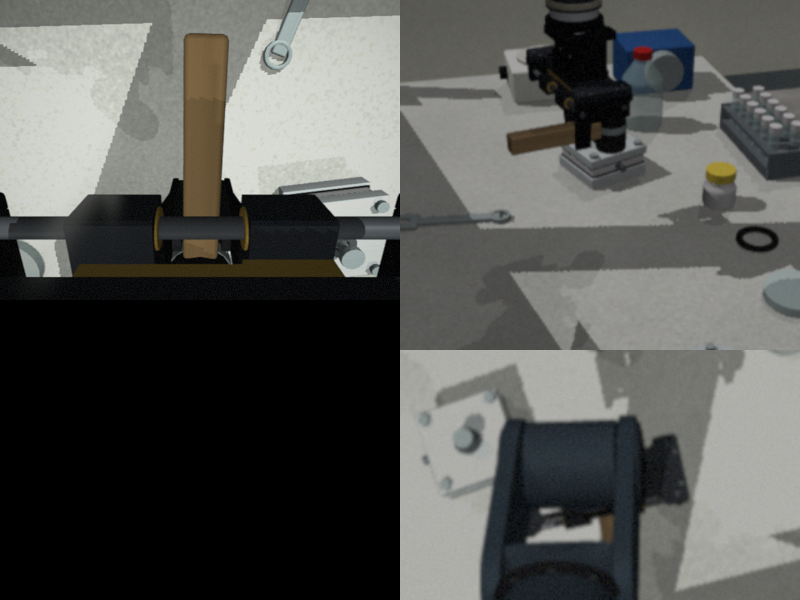

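The mallet is held. In the side view the handle looks roughly level. In the top view the pin top is at panel (464,438), which is image (158.4,212.8). In the wrist view it is at about (560,397).

```bash
python3 - <<'E'
from h import *
np.set_printoptions(precision=4,suppress=True)
c=dict(np.load('t2.npz'));pin=P(c,158.4,212.8,.083);print('pin top cam',pin,P(c,158.4,212.8))
w=dict(np.load('w2.npz'));print('pin wrist',P(w,560,397),P(w,560,397,.083))
for v in (70,120,170,250,300): print('handle',P(w,325,v))
from scipy.spatial.transform import Rotation as R
o=robot.get_obs();M=R.from_quat(o['tool_rot']).as_matrix()
d=M.T@(pin-M[:,0]*-.05*0-(o['position']-M[:,0]*.05));print(d*100,M)
cv2.imwrite('pics/c2.png',cv2.resize(w['color'][360:450,500:630],None,fx=5,fy=5))
E
```

```text
pin top cam [0.58   0.3016 0.083 ] [0.5797 0.301  0.0855]
pin wrist [0.5669 0.2973 0.0804] [0.5652 0.2952 0.083 ]
handle [0.4071 0.1028 0.1802]
handle [0.4209 0.1056 0.1805]
handle [0.436  0.1087 0.1782]
handle [0.4625 0.1141 0.1784]
handle [0.481  0.1179 0.1781]
[-6.2041 16.3647  8.0409] [[-0.9808 -0.1949  0.0001]
 [-0.1949  0.9808 -0.0003]
 [-0.     -0.0003 -1.    ]]
```

View pics/c2.png

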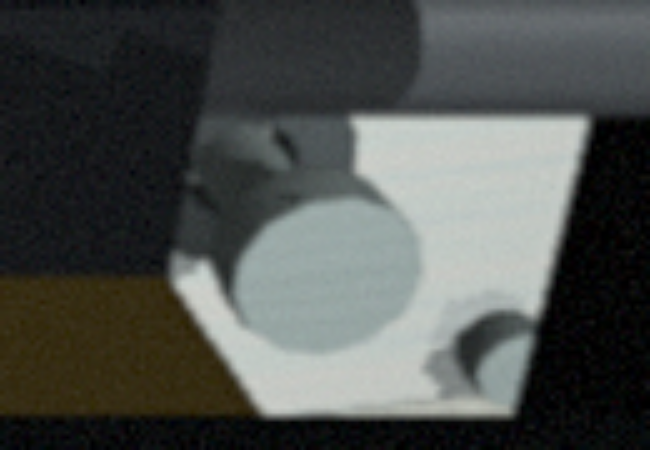

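In the crop the pin disc is centred at (327,275), which is wrist pixel (565.4,415).

```bash
python3 - <<'E'
from h import *
np.set_printoptions(precision=4,suppress=True)
w=dict(np.load('w2.npz'));print('pin wrist',P(w,565.4,415),P(w,565.4,415,.083))
E
```

```text
pin wrist [0.5778 0.3036 0.0836] [0.5783 0.3041 0.083 ]
```

```bash
python3 -m pendant '[{"jaw":0,"linear":[-0.4,1,0],"twist":0},{"jaw":0,"linear":[-0.8,2,0],"twist":0},{"jaw":0,"linear":[-0.8,2.2,0],"twist":0},{"jaw":0,"linear":[-0.8,2.2,0],"twist":0},{"jaw":0,"linear":[-0.8,2.2,0],"twist":0},{"jaw":0,"linear":[-0.8,2.2,0],"twist":0},{"jaw":0,"linear":[-0.8,2.2,0],"twist":0},{"jaw":0,"linear":[-0.6,1.5,0],"twist":0},{"jaw":0,"linear":[-0.4,1,0],"twist":0},{"jaw":0,"linear":[0,0,0],"twist":0},{"jaw":0,"linear":[0,0,0],"twist":0}]'
python3 -m pendant '[{"jaw":0,"linear":[0,0,1],"twist":0},{"jaw":0,"linear":[0,0,1.2],"twist":0},{"jaw":0,"linear":[0,0,1],"twist":0},{"jaw":0,"linear":[0,0,0.6],"twist":0},{"jaw":0,"linear":[0,0,0],"twist":0},{"jaw":0,"linear":[0,0,0],"twist":0}]' 60
python3 -c "
from h import *
grab('side','s3');grab('top','t3')
b=cv2.imread('pics/s3.png')[90:240,200:360]
cv2.imwrite('pics/m3.png',cv2.resize(b,None,fx=4,fy=4,interpolation=2))"
```

```text
time: 7.22
position: [0.5298, 0.294, 0.1633]
tool_rot: [-0.099, 0.995, -0.0, -0.0]
ft_force: [-0.7, -0.4, -4.4]
grip_width: 0.022
grip_force: 54.4
time: 7.72
position: [0.5297, 0.2936, 0.1246]
tool_rot: [-0.098, 0.995, -0.0, -0.001]
ft_force: [-0.8, -0.4, -4.6]
grip_width: 0.0216
grip_force: 59.4
```

View pics/m3.png

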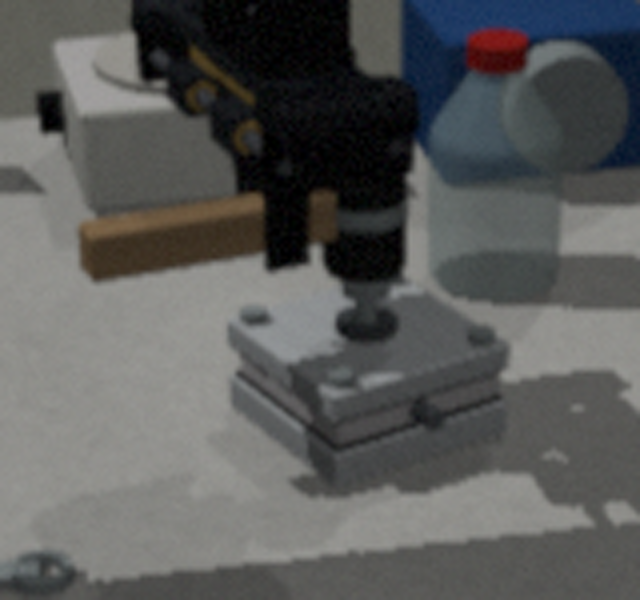

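The mallet head (365,260 in the crop) sits centred over the pin (365,290), and the fingers are well clear. Now I'll press in small steps.

```bash
python3 -m pendant '[{"jaw":0,"linear":[0,0,0.3],"twist":0},{"jaw":0,"linear":[0,0,0.3],"twist":0},{"jaw":0,"linear":[0,0,0.3],"twist":0},{"jaw":0,"linear":[0,0,0.3],"twist":0},{"jaw":0,"linear":[0,0,0],"twist":0}]'
python3 -m pendant '[{"jaw":0,"linear":[0,0,0.2],"twist":0},{"jaw":0,"linear":[0,0,0.2],"twist":0},{"jaw":0,"linear":[0,0,0.2],"twist":0},{"jaw":0,"linear":[0,0,0],"twist":0}]'
```

```text
time: 8.23
position: [0.5303, 0.2942, 0.1137]
tool_rot: [-0.099, 0.995, 0.0, 0.0]
ft_force: [-1.3, -0.9, 0.0]
grip_width: 0.0213
grip_force: 59.4
time: 8.57
position: [0.5302, 0.2942, 0.1075]
tool_rot: [-0.099, 0.995, 0.0, 0.0]
ft_force: [-1.6, -0.6, 1.8]
grip_width: 0.0218
grip_force: 59.4
```

```bash
python3 -m pendant '[{"jaw":0,"linear":[0,0,0.2],"twist":0},{"jaw":0,"linear":[0,0,0.2],"twist":0},{"jaw":0,"linear":[0,0,0],"twist":0}]'
python3 -m pendant '[{"jaw":0,"linear":[0,0,0.1],"twist":0},{"jaw":0,"linear":[0,0,0.1],"twist":0},{"jaw":0,"linear":[0,0,0],"twist":0}]'
python3 -c "
from h import *
grab('side','s4');c=grab('wrist','w4')
for v in (70,120,170,250,300): print('handle',P(c,325,v))
b=cv2.imread('pics/s4.png')[90:240,200:360]
cv2.imwrite('pics/m4.png',cv2.resize(b,None,fx=4,fy=4,interpolation=2))"
```

```text
time: 8.82
position: [0.5302, 0.2942, 0.1033]
tool_rot: [-0.099, 0.995, 0.0, 0.0]
ft_force: [-1.2, 0.1, 2.9]
grip_width: 0.0214
grip_force: 59.4
time: 9.07
position: [0.5301, 0.2942, 0.1021]
tool_rot: [-0.099, 0.995, 0.0, 0.0]
ft_force: [-3.0, -1.2, 6.1]
grip_width: 0.0216
grip_force: 59.4
handle [0.43528066 0.27701728 0.11550294]
handle [0.44946488 0.27989415 0.11691971]
handle [0.46457783 0.28297135 0.11683145]
handle [0.49102456 0.28835069 0.11742107]
handle [0.50936552 0.29208433 0.11742285]
```

View pics/m4.png

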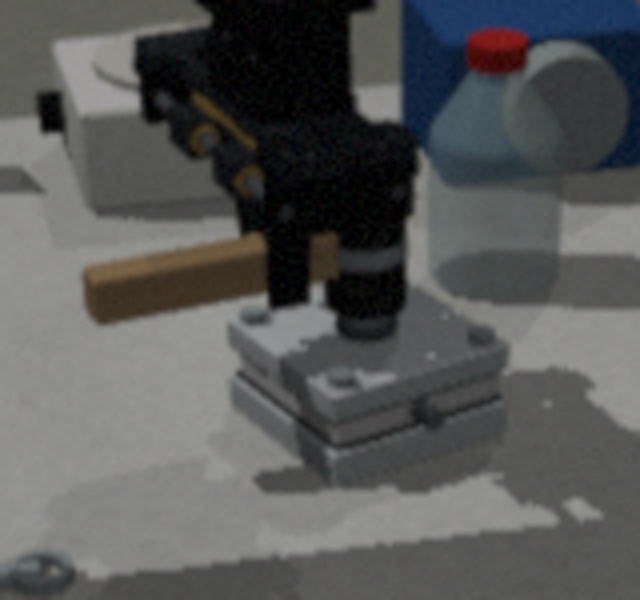

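The force jump to about 10.6 N on the pin suggests it is near the bottom. I'll press a little further to be sure.

```bash
python3 -m pendant '[{"jaw":0,"linear":[0,0,0.1],"twist":0},{"jaw":0,"linear":[0,0,0.1],"twist":0},{"jaw":0,"linear":[0,0,0],"twist":0}]'
python3 -m pendant '[{"jaw":0,"linear":[0,0,0.1],"twist":0},{"jaw":0,"linear":[0,0,0.1],"twist":0},{"jaw":0,"linear":[0,0,0],"twist":0}]'
```

```text
time: 9.42
position: [0.5301, 0.2939, 0.1016]
tool_rot: [-0.099, 0.995, -0.0, 0.0]
ft_force: [-6.1, -2.7, 14.9]
grip_width: 0.0215
grip_force: 59.8
time: 9.67
position: [0.5295, 0.2935, 0.1001]
tool_rot: [-0.099, 0.995, -0.001, -0.0]
ft_force: [-7.4, -4.4, 18.4]
grip_width: 0.0221
grip_force: 60.0
```

About 19–23 N against a hard stop, so the pin should be down. I'll lift, move back and check.

```bash
python3 -m pendant '[{"jaw":0,"linear":[0,0,-0.3],"twist":0},{"jaw":0,"linear":[0,0,-0.6],"twist":0},{"jaw":0,"linear":[0,0,-1.2],"twist":0},{"jaw":0,"linear":[0,0,-1.5],"twist":0},{"jaw":0,"linear":[0,0,-1.5],"twist":0},{"jaw":0,"linear":[0,0,-1.2],"twist":0},{"jaw":0,"linear":[0,0,-0.6],"twist":0},{"jaw":0,"linear":[0,0,0],"twist":0}]'
python3 -m pendant '[{"jaw":0,"linear":[0.4,-1,0],"twist":0},{"jaw":0,"linear":[0.8,-2,0],"twist":0},{"jaw":0,"linear":[0.8,-2.2,0],"twist":0},{"jaw":0,"linear":[0.8,-2.2,0],"twist":0},{"jaw":0,"linear":[0.8,-2.2,0],"twist":0},{"jaw":0,"linear":[0.8,-2.2,0],"twist":0},{"jaw":0,"linear":[0.8,-2.2,0],"twist":0},{"jaw":0,"linear":[0.6,-1.5,0],"twist":0},{"jaw":0,"linear":[0.4,-1,0],"twist":0},{"jaw":0,"linear":[0,0,0],"twist":0},{"jaw":0,"linear":[0,0,0],"twist":0}]'
python3 -c "
from h import *
t=grab('top','t5');c=grab('wrist','w5');w=dict(np.load('w2.npz'));t2=dict(np.load('t2.npz'))
for n,k in (('before',t2),('after',t)):
  print(n,np.median([P(k,u,v)[2] for u in (157,158,159) for v in (212,213)]))
for u in (555,560,565,570):
  print([round(float(P(k,u,v)[2]),4) for k in (w,c) for v in (400,410,420)])
for v in (70,120,170,250,300): print('handle',P(c,325,v))
a=cv2.resize(c['color'],(400,300));b=cv2.resize(t['color'][170:260,120:240],(400,300))
cv2.imwrite('pics/m5.png',np.hstack([a,b]))"
```

```text
time: 10.33
position: [0.5311, 0.2945, 0.1679]
tool_rot: [-0.099, 0.995, 0.0, 0.001]
ft_force: [0.3, 0.2, -4.7]
grip_width: 0.0213
grip_force: 60.0
time: 11.25
position: [0.5013, 0.1197, 0.1661]
tool_rot: [-0.098, 0.995, 0.0, -0.001]
ft_force: [-0.1, -0.8, -3.9]
grip_width: 0.0216
grip_force: 60.0
before 0.08533839064232163
after 0.07198866490641198
[0.0824, 0.0834, 0.0841, 0.0705, 0.0699, 0.0549]
[0.0826, 0.0834, 0.0823, 0.0698, 0.0551, 0.0541]
[0.0841, 0.0844, 0.0837, 0.0691, 0.0537, 0.0553]
[0.0842, 0.0841, 0.0831, 0.0537, 0.0543, 0.0543]
handle [0.40676498 0.10319472 0.1794935 ]
handle [0.4210105  0.10608872 0.17908627]
handle [0.43624571 0.10917448 0.17981979]
handle [0.46339395 0.11468964 0.17904901]
handle [0.4807346  0.11818601 0.18187444]
```

View pics/m5.png

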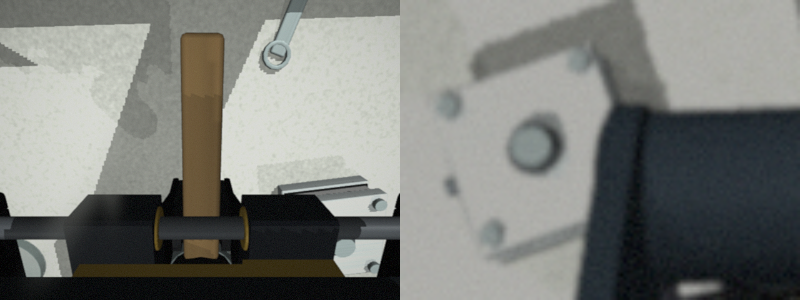

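The pin top now reads about 70 mm (it was 84), in line with the 69 mm fully-down height. Next I'll return the mallet to where it started.

```bash
python3 -m pendant '[{"jaw":0,"linear":[0,-1,0],"twist":0},{"jaw":0,"linear":[0,-2,0],"twist":0},{"jaw":0,"linear":[0,-2,0],"twist":0},{"jaw":0,"linear":[0,-2,0],"twist":0},{"jaw":0,"linear":[0,-2,0],"twist":0},{"jaw":0,"linear":[0,-2,0],"twist":0},{"jaw":0,"linear":[0,-2,0],"twist":0},{"jaw":0,"linear":[0,-1,0],"twist":0},{"jaw":0,"linear":[0,-0.5,0],"twist":0},{"jaw":0,"linear":[0,0,0],"twist":0},{"jaw":0,"linear":[0,0,0],"twist":0}]'
python3 -m pendant '[{"jaw":0,"linear":[0,0,1],"twist":0},{"jaw":0,"linear":[0,0,1.5],"twist":0},{"jaw":0,"linear":[0,0,2],"twist":0},{"jaw":0,"linear":[0,0,2],"twist":0},{"jaw":0,"linear":[0,0,2],"twist":0},{"jaw":0,"linear":[0,0,1.5],"twist":0},{"jaw":0,"linear":[0,0,1],"twist":0},{"jaw":0,"linear":[0,0,0.7],"twist":0},{"jaw":0,"linear":[0,0,0.4],"twist":0},{"jaw":0,"linear":[0,0,0.3],"twist":0},{"jaw":0,"linear":[0,0,0],"twist":0},{"jaw":0,"linear":[0,0,0],"twist":0}]'
python3 -m pendant '[{"jaw":0,"linear":[0,0,0.2],"twist":0},{"jaw":0,"linear":[0,0,0.2],"twist":0},{"jaw":0,"linear":[0,0,0],"twist":0}]'
```

```text
time: 12.27
position: [0.5297, -0.0214, 0.1664]
tool_rot: [-0.099, 0.995, 0.0, -0.0]
ft_force: [1.0, 0.0, -4.0]
grip_width: 0.0215
grip_force: 60.0
time: 13.27
position: [0.5306, -0.0221, 0.043]
tool_rot: [-0.099, 0.995, -0.0, 0.001]
ft_force: [0.6, -0.2, -4.9]
grip_width: 0.0218
grip_force: 60.0
time: 13.52
position: [0.5302, -0.0221, 0.0387]
tool_rot: [-0.098, 0.995, -0.0, 0.0]
ft_force: [0.6, -0.6, -4.1]
grip_width: 0.0215
grip_force: 60.0
```

```bash
python3 -m pendant '[{"jaw":0,"linear":[0,0,0.15],"twist":0},{"jaw":0,"linear":[0,0,0.15],"twist":0},{"jaw":0,"linear":[0,0,0],"twist":0}]'
python3 -m pendant '[{"jaw":0,"linear":[0,0,0.1],"twist":0},{"jaw":0,"linear":[0,0,0.1],"twist":0},{"jaw":0,"linear":[0,0,0],"twist":0}]'
```

```text
time: 13.77
position: [0.53, -0.0221, 0.0353]
tool_rot: [-0.098, 0.995, 0.0, -0.0]
ft_force: [0.6, -1.3, -3.7]
grip_width: 0.0213
grip_force: 60.0
time: 14.02
position: [0.53, -0.022, 0.0334]
tool_rot: [-0.099, 0.995, 0.0, -0.0]
ft_force: [-0.0, -0.4, -4.0]
grip_width: 0.0215
grip_force: 60.0
```

```bash
python3 -m pendant '[{"jaw":0,"linear":[0,0,0.1],"twist":0},{"jaw":0,"linear":[0,0,0],"twist":0}]'
python3 -m pendant '[{"jaw":0,"linear":[0,0,0.1],"twist":0},{"jaw":0,"linear":[0,0,0],"twist":0}]'
```

```text
time: 14.18
position: [0.5302, -0.0221, 0.0326]
tool_rot: [-0.099, 0.995, -0.0, 0.0]
ft_force: [0.9, 0.7, -3.3]
grip_width: 0.0216
grip_force: 60.0
time: 14.35
position: [0.53, -0.0221, 0.0323]
tool_rot: [-0.099, 0.995, -0.0, 0.0]
ft_force: [-2.6, 0.2, 2.8]
grip_width: 0.0214
grip_force: 60.0
```

Contact: about 7 N from the bench, more than the mallet's weight. I'll release and retreat upward.

```bash
python3 -m pendant '[{"jaw":0.35,"linear":[0,0,0],"twist":0},{"jaw":0.5,"linear":[0,0,0],"twist":0},{"jaw":0.7,"linear":[0,0,0],"twist":0},{"jaw":0.9,"linear":[0,0,0],"twist":0},{"jaw":1,"linear":[0,0,0],"twist":0},{"jaw":1,"linear":[0,0,0],"twist":0},{"jaw":1,"linear":[0,0,0],"twist":0},{"jaw":1,"linear":[0,0,0],"twist":0}]'
python3 -m pendant '[{"jaw":1,"linear":[0,0,-0.5],"twist":0},{"jaw":1,"linear":[0,0,-1],"twist":0},{"jaw":1,"linear":[0,0,-2],"twist":0},{"jaw":1,"linear":[0,0,-2.5],"twist":0},{"jaw":1,"linear":[0,0,-2.5],"twist":0},{"jaw":1,"linear":[0,0,-2.5],"twist":0},{"jaw":1,"linear":[0,0,-2.5],"twist":0},{"jaw":1,"linear":[0,0,-2.5],"twist":0},{"jaw":1,"linear":[0,0,-2],"twist":0},{"jaw":1,"linear":[0,0,-1],"twist":0},{"jaw":1,"linear":[0,0,0],"twist":0},{"jaw":1,"linear":[0,0,0],"twist":0}]'
python3 -c "
from h import *
grab('side','s6');t=grab('top','t6')
print(P(t,158.4,212.8),P(t,432,216))"
```

```text
time: 15.02
position: [0.5301, -0.0221, 0.0315]
tool_rot: [-0.099, 0.995, -0.0, -0.0]
ft_force: [-0.3, 0.1, 1.0]
grip_width: 0.0667
grip_force: 0.0
time: 16.02
position: [0.5299, -0.022, 0.2219]
tool_rot: [-0.099, 0.995, -0.0, 0.0]
ft_force: [0.3, 0.8, 0.1]
grip_width: 0.087
grip_force: 0.0
[0.58178491 0.30450579 0.0707002 ] [ 0.56448975 -0.27312483  0.08237609]
```

View pics/s6.png

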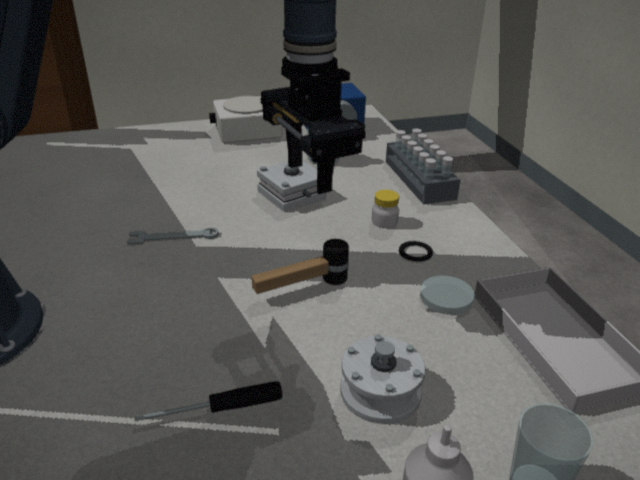

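The mallet stands on its head at (335,262), the square cell's pin is low at (292,170), and the round cell's pin is still up at (384,350). The gripper is clear of everything, so I'm handing in.

```bash
python3 -c "
from rig import robot
print(robot.hand_in())"
```

```text
the job is handed in; nothing more can be done
None
```

I pressed the square cell's lock pin down to its stop with the mallet (its top reads about 70 mm, nominal 69), left the round cell's pin standing, set the mallet back on the bench before letting go, and handed the job in at about 16 s.

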